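# Fit the grinding beaker on the spice mill

## Robot

A 7-joint arm with a two-finger parallel gripper is mounted at the origin on the work surface. World frame = base frame: x ahead of the robot, y to its left, z up, the work surface at z = 0. Lengths are in m, angles in degrees, forces in N, time in s.
With the tool pointing down it reaches from about 0.4 to 0.85 m from the base axis. Payload 10.4 kg.
Tool frame: the origin (TCP) lies on the centre line of the jaws, within the pads' length; the fingertips stand 8 mm ahead of it and the grasp point (between the pads) lies 11 mm behind it; z points along the fingers, x is the direction in which the jaws open and shut, and the axes are right-handed (so a half turn about z gives the same grasp; the last joint's range is limited). The gripper opens to 85 mm and grips with 20 to 120 N. Pads are 22 mm wide; open, the fingers measure 114 mm over their backs; the gripper's body (76 mm by 85 mm) begins 54 mm behind the grasp point. The pads swing forward as they close: fully open they stand 13 mm farther back than shut.
Start: joints at [67.861, 19.034, -3.707, 83.658, 1.238, 77.344, -5.071], TCP at [0.222, -0.584, 0.239] pointing down, gripper open.
Joint ranges: [-148.97, 148.97], [-28.65, 121.19], [-84.17, 76.75], [9.2, 138.47], [-72.65, 252.65], [3.7, 117.97], [-149.18, 149.18]. Speed limits (degrees/s): [127.2, 127.2, 159.86, 159.86, 180, 180, 180].

## Interface

Orientations are given as a 3x3 rotation matrix whose columns are the frame's x, y, z axes.
In Python, from plant import read_state, camera, job_done gives the robot as it stands.
- The arm moves only by the tool jog_arm, never from a script. Its argument "plan" is a list of rows, each an object with "linear": the shift along the world's x, y, z in m, a list of three; "rot": the turn, a rotation vector about the world's x, y, z in rad, a list of three. A call has 1 to 12 rows; each row shifts and turns the commanded pose from where the row before left it; what a row does not reach is not made up. A row lasts 1/12 s, in which the tool goes at most 41.7 mm and 7.16 degrees, less where a joint would pass 70% of its speed; a pose out of reach is approached as far as the arm can. A call with a gripper value outside its range is refused whole. "gripper" is the gripper command: -1 is shut, 1 is fully open, values between are in proportion, set as the call begins (left out, the last holds). The fingers move at their own pace and stop on an object; the grip force is fixed at half the most. Time passes only in rows, so rows that do not move let the fingers close. It gives the time, the measured TCP pose, the force and the opening at its end, in the units of the state.
- read_state(): the state, without advancing time (a new reading comes with each control period).
- camera(name): name is "scene" or "top" or "wrist"; returns a dict with "image" (384x512x3 uint8, red, green, blue), "camera_matrix" (3x3 intrinsics, pixels), "pose" (4x4, takes a point from camera to world coordinates). Camera axes: x right, y down, z forward; pixel columns grow to the right and rows downward; lengths in m; the calibration is good to about 2 mm. The wrist camera is an equidistant fisheye: a pixel r from the principal point sees the ray r / f radians off the axis. A picture is of the moment at which its call begins. There is no depth.
- job_done(): hands the job in, once; it reports no verdict.
The state is a dict: "t": time; "q": joint angles; "dq": joint speeds; "joint_efforts": joint torques, N m; "position": TCP position; "tool_rot": TCP orientation; "force": force on the tool from outside, world axes, zero at the start; "torque": the same for the moment, N m; "width": finger opening in m.
Only numpy, scipy, OpenCV 4.12 (cv2) and the standard library are available. Lean on these libraries where they do the work, as an engineer would, in place of code of your own. Each camera call takes 0.05 s, during which the arm holds its last target.

## Task

Pick up the closed grinding beaker with the orange four-toothed foot, turn it so that its teeth line up with the gaps in the mill's socket, and push it down against the stiff pad until it is fully home, upright. Let go of it, and leave the blue-footed beaker and the yellow-capped shaker standing where they are.

Things in the scene. Friction and masses are not known exactly. Their poses are not given: they have to be found in the camera images.
- beaker: Steel beaker with orange foot and lid, 140 mm tall, 0.25-0.46 kg. Origin: centre of underside, z up. Foot: core 58 mm wide and four teeth along its +x, -x, +y, -y, 18 mm wide, reaching 43 mm from the axis, 30 mm high. Body and lid 68 mm wide, lid top at 100 mm. On it an orange grip bar, 52 mm long along x, 16 mm thick along y, from 100 to 140 mm: pinch it across y from above.
- socket (a point): Centre of the socket's mouth on the fixed white mill, at rim height (100 mm up); z up. Dark collar, radius 51 in, 60 out. Four orange teeth on its x-y diagonals point in to 37 mm; gaps along +-x, +-y: the beaker fits at any quarter turn, play 6 mm or 10 deg. Pad 18 mm below the rim slides down 14 mm (about 10 N), stays. Home: beaker underside 32 mm below rim. Motor hump at +x, 2 mm over rim.
- blue_beaker: Bystander: a similar steel beaker with a blue eight-toothed foot (112 mm over the teeth), a blue lid and a round blue knob, 120 mm tall. It does not fit. Origin: centre of its underside, z up.
- shaker: Bystander: a steel dusting shaker with a yellow cap and no teeth, 70 mm in diameter, 118 mm tall. Origin: centre of its underside, z up.
Mind the look-alikes: they are no part of the job. Of the things that look like the beaker, the largest one is meant.

How it is judged (in metres and radians):
At the end, for the whole second after the job is handed in: The orange beaker stands at rest in the mill's socket, its axis within 12 mm of the socket's, upright within 7 degrees, its teeth meshed and its underside more than 26 mm below the rim (fully home is 32 mm), and released (horizontal distance between beaker and socket below 0.012 m and z of beaker in the frame of socket below -0.026 m and angle between beaker's own z axis and vertical below 0.12 rad and linear speed of beaker below 0.02 m/s); the robot touches nothing.
It fails at once if the blue-footed beaker was shifted more than 30 mm or tipped (distance of blue_beaker from where it was at the start of the episode above 0.03 m or angle between blue_beaker's own z axis and vertical above 0.35 rad).
It fails at once if the shaker was shifted more than 30 mm or tipped (distance of shaker from where it was at the start of the episode above 0.03 m or angle between shaker's own z axis and vertical above 0.35 rad).
It also fails if it takes over 35 s, if anything falls off the work surface, if the arm or the gripper's body presses on something with over 40 N, if the wrist force passes 120 N, or if a joint passes its speed limit or range.

## Working session

There is one attempt and no reset: what is moved stays moved. The work goes in short steps, Python scripts to look and compute and a tool call to move; the robot and the scene stay as the last step left them, time stands still between calls to the robot, and variables do not carry over. Pictures are saved under pics/ and viewed, and the job is handed in when it is done.

Besides the shell and the picture viewer there is one more tool, called after "Call:" by a JSON object that holds its "method" and its "body". jog_arm: Moves the arm, as the interface text tells. Its arguments: {"type":"object","properties":{"plan":{"type":"array","items":{"type":"object","properties":{"linear":{"type":"array","items":{"type":"number"}},"rot":{"type":"array","items":{"type":"number"}}}}},"gripper":{"type":"number"}},"required":["plan"]}

```bash
mkdir -p pics; ls; cat > h.py <<'E'
import numpy as np, cv2
from plant import read_state, camera, job_done
def save(n,f):
    c=camera(n); cv2.imwrite(f,c['image'][:,:,::-1]); np.savez(f.replace('.png','.npz'),**{k:c[k] for k in('image','camera_matrix','pose')}); return c
def plane(c,u,v,z):
    K=c['camera_matrix'];P=c['pose']
    d=P[:3,:3]@np.linalg.inv(K)@np.array([u,v,1.]);o=P[:3,3]
    return o+d*(z-o[2])/d[2]
E
python3 - <<'E'
from h import *
for n in('scene','top','wrist'):
    c=save(n,f'pics/{n}0.png'); print(n,c['camera_matrix'].round(1).tolist(),c['pose'].round(3).tolist())
s=read_state();print(s)
E
```

```text
pics
scene [[353.7, 0.0, 262.1], [0.0, 353.7, 190.6], [0.0, 0.0, 1.0]] [[0.589, 0.42, -0.69, 1.083], [0.808, -0.319, 0.496, -0.35], [-0.012, -0.85, -0.527, 0.48], [0.0, 0.0, 0.0, 1.0]]
top [[387.1, 0.0, 255.7], [0.0, 387.1, 189.6], [0.0, 0.0, 1.0]] [[-0.007, -0.993, 0.117, 0.489], [-1.0, 0.009, 0.009, -0.003], [-0.01, -0.117, -0.993, 1.006], [0.0, 0.0, 0.0, 1.0]]
wrist [[297.3, 0.0, 253.1], [0.0, 297.3, 190.1], [0.0, 0.0, 1.0]] [[0.356, -0.894, -0.272, 0.292], [-0.935, -0.341, -0.101, -0.558], [-0.002, 0.29, -0.957, 0.372], [0.0, 0.0, 0.0, 1.0]]
{'t': 0.15, 'q': array([67.8610131 , 19.06345985, -3.70817589, 83.6930949 ,  1.23667994,
       77.34483364, -5.07091301]), 'dq': array([-0.08178247,  0.01887267,  0.0139388 , -0.15825256,  0.05458333,
       -0.03560455,  0.06118673]), 'joint_efforts': array([ 1.46234808e-03, -6.25828314e+01,  4.98027960e-02, -3.91850102e+01,
        1.63517118e-02,  7.51638610e-03,  3.75665775e-05]), 'position': array([ 0.22231104, -0.58383464,  0.23871637]), 'tool_rot': array([[ 3.55851902e-01, -9.34542273e-01, -4.05269584e-04],
       [-9.34541743e-01, -3.55852132e-01,  9.95767713e-04],
       [-1.07480307e-03,  2.43955088e-05, -9.99999422e-01]]), 'force': array([-0.59091097,  0.30996779, -0.49415452]), 'torque': array([-0.00445729,  0.04126665,  0.00819217]), 'width': 0.08519560476814861}
```

View pics/top0.png

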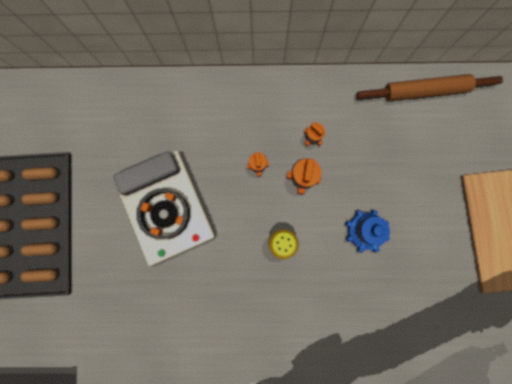

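View pics/scene0.png

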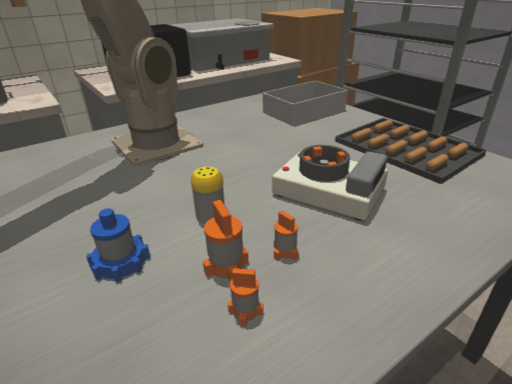

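View pics/wrist0.png

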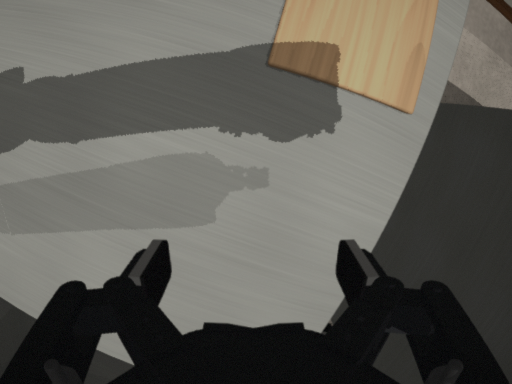

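The top view shows the large orange beaker at (306,173), with small decoys at (258,162) and (315,132). The socket is at (163,213), the shaker at (284,243) and the blue beaker at (372,230). Next I'll measure on enlarged crops.

```bash
python3 - <<'E'
from h import *
c=dict(np.load('pics/top0.npz'));im=c['image'][:,:,::-1]
a=cv2.resize(im[140:210,270:340],None,fx=8,fy=8,interpolation=cv2.INTER_CUBIC)[:, :400] if 0 else cv2.resize(im[150:205,280:330],(400,440),interpolation=cv2.INTER_CUBIC)
b=cv2.resize(im[180:245,130:180+15],(390,390*1),interpolation=cv2.INTER_CUBIC)
o=np.zeros((440,800,3),np.uint8);o[:,:400]=a;o[:390,405:795]=b
cv2.imwrite('pics/crop0.png',o)
hsv=cv2.cvtColor(im,cv2.COLOR_BGR2HSV)
m=cv2.inRange(hsv,(4,180,90),(16,255,255))
n,l,st,ce=cv2.connectedComponentsWithStats(m)
for i in range(1,n):
    if st[i,4]>8:print(st[i],ce[i].round(1),'V',hsv[l==i].mean(0).round())
E
```

```text
[427  91   7   4  10] [429.5  92.5] V [ 13. 184. 100.]
[305 123  19  22 243] [315.1 132.2] V [ 12. 211. 157.]
[306 141   4   4  14] [307.3 142.5] V [ 10. 198. 147.]
[248 153  20  18 251] [257.6 161.8] V [ 13. 207. 173.]
[287 159  33  28 627] [305.5 172.7] V [ 13. 208. 171.]
[258 172   3   4  11] [258.9 173.4] V [ 11. 195. 152.]
[298 188   6   6  30] [300.5 190.5] V [ 11. 203. 158.]
[166 193   8   7  40] [169.7 195.9] V [ 12. 203. 164.]
[141 202   9  10  60] [144.7 206.7] V [ 12. 206. 152.]
[175 217   7   6  34] [178.1 219.6] V [ 13. 203. 164.]
[150 229  10   6  47] [154.9 231.1] V [ 13. 205. 162.]
```

View pics/crop0.png

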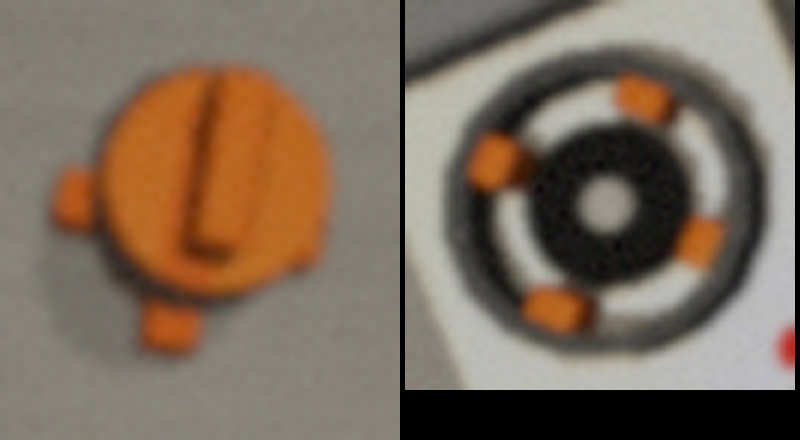

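```bash
python3 - <<'E'
from h import *
c=dict(np.load('pics/top0.npz'));s=dict(np.load('pics/scene0.npz'))
im=c['image'][:,:,::-1]
def P(n,u,v,z):print(n,(plane(c,u,v,z)*1000).round(0)[:2])
b=plane(c,280+217/8-.5,150+180/8-.5,.1);print('lid',b)
for n,u,v in(('tL',289.,175),('tB',301.,190.4)):
    p=plane(c,u,v,.03);d=(p-b)[:2];print(n,p,np.hypot(*d),np.degrees(np.arctan2(d[1],d[0])))
# bar edges at z .14
for n,pts in(('barL',((215,75),(190,235))),('barR',((272,80),(235,245)))):
    q=[plane(c,280+x/8-.5,150+y/8-.5,.14) for x,y in pts];d=q[0]-q[1];print(n,q[0][:2],q[1][:2],np.degrees(np.arctan2(d[1],d[0])))
# socket
p=plane(c,162.8,213,.1);print('ring',p, 'R', np.linalg.norm(plane(c,162.8+160/6,213,.1)-p))
T=np.array([plane(c,u,v,.1) for u,v in((169.7,195.9),(144.7,206.7),(178.1,219.6),(154.9,231.1))])
m=T.mean(0);print('teethmean',m)
for t in T:
    d=(t-m)[:2];print(np.hypot(*d),np.degrees(np.arctan2(d[1],d[0])))
for n,u,v in(('shaker',284,243),('blue',376,230)):P(n,u,v,.118)
P('dec',258,162,.07);P('dec',315,132,.07)
# project into scene
def proj(c,X):
    q=np.linalg.inv(c['pose'])@np.r_[X,1];q=c['camera_matrix']@q[:3];return q[:2]/q[2]
si=s['image'][:,:,::-1].copy()
from math import cos,sin
for cc,zz,r in((b,.1,.034),(m,.1,.06),(m,.1,.051),(p,.1,.060)):
    pts=np.array([proj(s,[cc[0]+r*cos(t),cc[1]+r*sin(t),zz]) for t in np.linspace(0,6.283,40)])
    cv2.polylines(si,[pts.astype(np.int32)],1,(0,255,0) if r!=.06 or cc is m else (255,0,0),1)
cv2.imwrite('pics/ov0.png',cv2.resize(si[120:300,180:400],None,fx=3,fy=3))
E
```

```text
lid [ 0.63711047 -0.11500092  0.1       ]
tL [ 0.64119988 -0.07865072  0.03      ] 0.03657950323202544 83.58119520425572
tB [ 0.60144357 -0.10835507  0.03      ] 0.036280783461178544 169.44507340699573
barL [ 0.66075885 -0.1101668 ] [ 0.61494858 -0.1020803 ] -10.01080756812984
barR [ 0.65916411 -0.12628539] [ 0.61198717 -0.11469192] -13.80653409193742
ring [0.54282964 0.22414903 0.1       ] R 0.06266914934777754
teethmean [0.54220943 0.22637227 0.1       ]
0.04447615975658987 -23.44367527964874
0.0436989348051111 68.83753898830648
0.041302258353627275 -111.46277043376772
0.04422887535830097 159.64968506116983
shaker [471. -58.]
blue [ 499. -267.]
dec [668.  -0.]
dec [ 742. -142.]
```

View pics/ov0.png

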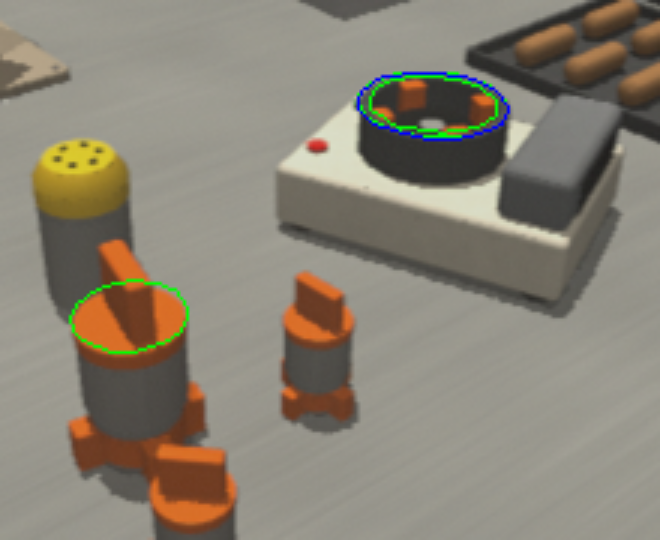

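The scene view agrees with the lid and collar positions (green circles fall on the lid at (128,317) and the rim at (433,105) of the crop). The beaker is at about (0.637,-0.115) with yaw about -11°. The socket is at about (0.5425,0.225) with gaps at about 22°. Now I'll move over the beaker.

Call:
{"method": "jog_arm", "body": {"plan": [{"linear":[0.026,0.0293,0.002],"rot":[0,0,-0.035]},{"linear":[0.026,0.0293,0.002],"rot":[0,0,-0.035]},{"linear":[0.026,0.0293,0.002],"rot":[0,0,-0.035]},{"linear":[0.026,0.0293,0.002],"rot":[0,0,-0.035]},{"linear":[0.026,0.0293,0],"rot":[0,0,-0.035]},{"linear":[0.026,0.0293,0],"rot":[0,0,-0.035]},{"linear":[0.026,0.0293,0],"rot":[0,0,-0.035]},{"linear":[0.026,0.0293,0],"rot":[0,0,-0.035]}], "gripper": 1}}

```text
t: 0.82
position: [0.4312, -0.348, 0.2473]
tool_rot: [[0.082, -0.997, -0.0], [-0.997, -0.082, -0.0], [0.0, 0.0, -1.0]]
force: [0.0, -1.4, 1.0]
width: 0.0852
```

Call:
{"method": "jog_arm", "body": {"plan": [{"linear":[0.026,0.0293,0],"rot":[0,0,-0.035]},{"linear":[0.026,0.0293,0],"rot":[0,0,-0.035]},{"linear":[0.026,0.0293,0],"rot":[0,0,-0.035]},{"linear":[0.026,0.0293,0],"rot":[0,0,-0.035]},{"linear":[0.026,0.0293,0],"rot":[0,0,-0.035]},{"linear":[0.026,0.0293,0],"rot":[0,0,-0.035]},{"linear":[0.026,0.0293,0],"rot":[0,0,-0.035]},{"linear":[0.026,0.0293,0],"rot":[0,0,-0.035]},{"linear":[0,0,0],"rot":[0,0,0]},{"linear":[0,0,0],"rot":[0,0,0]}]}}

```text
t: 1.65
position: [0.6393, -0.112, 0.2463]
tool_rot: [[-0.19, -0.982, -0.001], [-0.982, 0.19, 0.002], [-0.001, 0.001, -1.0]]
force: [-0.6, -1.7, 0.1]
width: 0.0856
```

```bash
python3 - <<'E'
from h import *
c=save('wrist','pics/w1.png');print(c['pose'].round(3).tolist())
s=read_state();print(s['t'],s['position'],s['tool_rot'].round(3).tolist(),s['q'],s['force'])
E
```

```text
[[-0.19, -0.939, -0.287, 0.713], [-0.982, 0.181, 0.058, -0.127], [-0.002, 0.292, -0.956, 0.38], [0.0, 0.0, 0.0, 1.0]]
1.7 [ 0.6385243  -0.11449708  0.24658619] [[-0.193, -0.981, -0.001], [-0.981, 0.193, 0.0], [0.0, 0.001, -1.0]] [  21.49294916   23.32022918  -20.95984466   78.17872187    8.25740074
   80.06312503 -100.46729146] [-0.24643107 -0.86153098 -0.20173431]
```

View pics/w1.png

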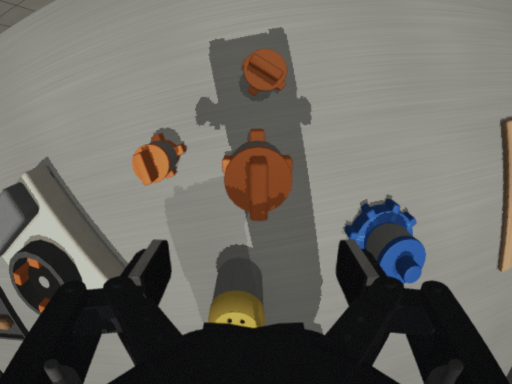

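The wrist view shows the beaker at (258,180) with its bar nearly vertical in the image, so the yaw is about right. I'll enlarge and measure.

```bash
cat >> h.py <<'E'
def fray(c,u,v):
    K=c['camera_matrix'];x=(u-K[0,2])/K[0,0];y=(v-K[1,2])/K[1,1];r=np.hypot(x,y)+1e-12
    return np.array([x/r*np.sin(r),y/r*np.sin(r),np.cos(r)])
def fplane(c,u,v,z):
    d=c['pose'][:3,:3]@fray(c,u,v);o=c['pose'][:3,3];return o+d*(z-o[2])/d[2]
E
python3 - <<'E'
from h import *
c=dict(np.load('pics/w1.npz'));im=c['image'][:,:,::-1]
a=cv2.resize(im[125:225,210:310],(600,600),interpolation=cv2.INTER_CUBIC);cv2.imwrite('pics/w1c.png',a)
E
```

```text
(no output)
```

View pics/w1c.png

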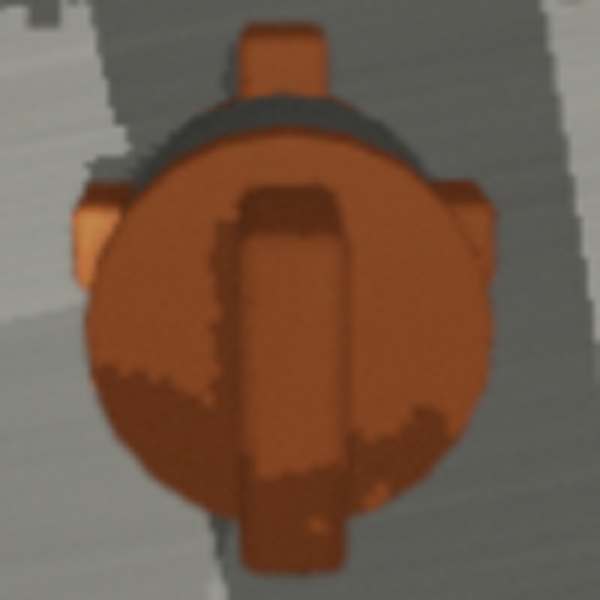

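```bash
python3 - <<'E'
from h import *
c=dict(np.load('pics/w1.npz'))
f=lambda x,y,z:fplane(c,210+x/6-.4,125+y/6-.4,z)
B=[f(x,y,.14) for x,y in((242,235),(348,235),(344,572),(242,572))]
m=np.mean(B,0);print('bar',m, 'len',np.linalg.norm(B[0]-B[3]),'w',np.linalg.norm(B[0]-B[1]))
for a,b in((B[0],B[3]),(B[1],B[2])):
    d=a-b;print(np.degrees(np.arctan2(d[1],d[0])))
l,r,t=f(75,245,.03),f(495,240,.03),f(283,25,.03)
print('tooth',l,r,t,'mid',(l+r)/2,np.linalg.norm(l-r)); d=l-r;print(np.degrees(np.arctan2(d[1],d[0]))-90)
d=t-m;print(np.hypot(*d[:2]),np.degrees(np.arctan2(d[1],d[0])))
L=f(87,325,.1);R=f(490,325,.1);print('lid',(L+R)/2,np.linalg.norm(L-R))
E
```

```text
bar [ 0.63755804 -0.11667118  0.14      ] len 0.04988505295109961 w 0.014544291390871805
-11.163611074350602
-10.821022570721997
tooth [ 0.64537164 -0.07504641  0.03      ] [ 0.63039458 -0.15822232  0.03      ] [ 0.68072976 -0.12439286  0.03      ] mid [ 0.63788311 -0.11663436  0.03      ] 0.0845135747432325
-10.207576595918681
0.043856837727054586 -10.140677560517279
lid [ 0.63920752 -0.11672784  0.1       ] 0.06562368853518125
```

The bar size (50x14.5 mm), tooth span (84.5 mm) and centre (0.638,-0.1165) all match. Descending and closing.

Call:
{"method": "jog_arm", "body": {"plan": [{"linear":[0,-0.002,-0.02]},{"linear":[0,0,-0.025]},{"linear":[0,0,-0.025]},{"linear":[0,0,-0.025]},{"linear":[0,0,-0.02]},{"linear":[0,0,-0.013]},{"linear":[0,0,0]},{"linear":[0,0,0]}]}}

```text
$.plan[0]: bad value
```

Call:
{"method": "jog_arm", "body": {"plan": [{"linear":[0,0,0]},{"linear":[0,0,0]},{"linear":[0,0,0]},{"linear":[0,0,0]},{"linear":[0,0,0]},{"linear":[0,0,0]},{"linear":[0,0,0]},{"linear":[0,0,0]},{"linear":[0,0,0]},{"linear":[0,0,0]}], "gripper": -1}}

```text
$.plan[0]: bad value
```

Each row needs both keys. Resending the descent.

Call:
{"method": "jog_arm", "body": {"plan": [{"linear":[0,-0.002,-0.02],"rot":[0,0,0]},{"linear":[0,0,-0.025],"rot":[0,0,0]},{"linear":[0,0,-0.025],"rot":[0,0,0]},{"linear":[0,0,-0.025],"rot":[0,0,0]},{"linear":[0,0,-0.02],"rot":[0,0,0]},{"linear":[0,0,-0.013],"rot":[0,0,0]},{"linear":[0,0,0],"rot":[0,0,0]},{"linear":[0,0,0],"rot":[0,0,0]}]}}

```text
t: 2.37
position: [0.6381, -0.1183, 0.1196]
tool_rot: [[-0.196, -0.981, -0.0], [-0.981, 0.196, -0.0], [0.0, 0.0, -1.0]]
force: [0.8, -0.3, 1.1]
width: 0.0854
```

Call:
{"method": "jog_arm", "body": {"plan": [{"linear":[0,0.0015,0],"rot":[0,0,0]},{"linear":[0,0,0],"rot":[0,0,0]},{"linear":[0,0,0],"rot":[0,0,0]},{"linear":[0,0,0],"rot":[0,0,0]},{"linear":[0,0,0],"rot":[0,0,0]},{"linear":[0,0,0],"rot":[0,0,0]},{"linear":[0,0,0],"rot":[0,0,0]},{"linear":[0,0,0],"rot":[0,0,0]},{"linear":[0,0,0],"rot":[0,0,0]},{"linear":[0,0,0],"rot":[0,0,0]}], "gripper": -1}}

```text
t: 3.2
position: [0.6386, -0.116, 0.1198]
tool_rot: [[-0.195, -0.981, 0.001], [-0.981, 0.195, -0.0], [0.0, -0.001, -1.0]]
force: [-1.2, -0.7, 5.3]
width: 0.0152
```

Call:
{"method": "jog_arm", "body": {"plan": [{"linear":[0,0,0.015],"rot":[0,0,0]},{"linear":[0,0,0.025],"rot":[0,0,0]},{"linear":[0,0,0.025],"rot":[0,0,0]},{"linear":[0,0,0.025],"rot":[0,0,0]},{"linear":[0,0,0.025],"rot":[0,0,0]},{"linear":[0,0,0.02],"rot":[0,0,0]},{"linear":[0,0,0.005],"rot":[0,0,0]},{"linear":[0,0,0],"rot":[0,0,0]},{"linear":[0,0,0],"rot":[0,0,0]}]}}

```text
t: 3.95
position: [0.6378, -0.1156, 0.2573]
tool_rot: [[-0.195, -0.981, -0.002], [-0.981, 0.195, 0.0], [0.0, 0.002, -1.0]]
force: [-0.2, -0.0, -4.7]
width: 0.015
```

```bash
python3 - <<'E'
from h import *
save('wrist','pics/w2.png');save('scene','pics/s2.png')
c=dict(np.load('pics/w2.npz'))
o=np.hstack([c['image'][100:384,110:400],np.load('pics/s2.npz')['image'][80:364,100:420]])[:,:,::-1]
cv2.imwrite('pics/o2.png',o);print(read_state()['position'],read_state()['width'],read_state()['force'])
E
```

```text
[ 0.63756118 -0.11571352  0.256858  ] 0.015238628884523268 [ 0.85395441  0.24061763 -5.7377337 ]
```

View pics/o2.png

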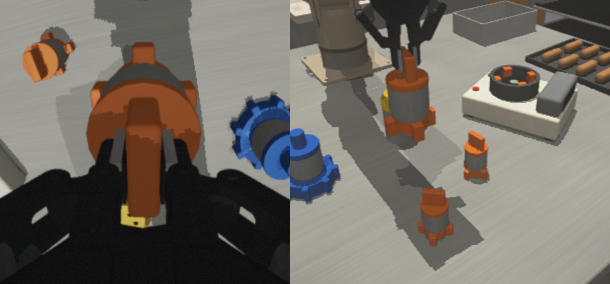

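Held upright. I'll refine the socket yaw from the mill's edges and collar before going there.

```bash
python3 - <<'E'
from h import *
c=dict(np.load('pics/top0.npz'));im=c['image'][:,:,::-1]
hsv=cv2.cvtColor(im,cv2.COLOR_BGR2HSV)
m=cv2.inRange(hsv,(0,0,165),(179,60,255));m[:,:105]=0;m[:,225:]=0;m[:145]=0;m[270:]=0
m=cv2.morphologyEx(m,cv2.MORPH_OPEN,np.ones((3,3)))
cv2.imwrite('pics/m.png',np.hstack([cv2.resize(im[140:280,100:230],None,fx=3,fy=3),cv2.cvtColor(cv2.resize(m[140:280,100:230],None,fx=3,fy=3),cv2.COLOR_GRAY2BGR)]))
# right edge per row, bottom edge per column
def fit(P):
    vx,vy,x0,y0=cv2.fitLine(np.array(P,np.float32),cv2.DIST_HUBER,0,.01,.01).ravel();a=plane(c,x0,y0,.065);b=plane(c,x0+20*vx,y0+20*vy,.065);d=b-a;return np.degrees(np.arctan2(d[1],d[0]))
print('right',fit([(np.nonzero(m[y])[0].max(),y) for y in range(165,228)]))
print('left',fit([(np.nonzero(m[y])[0].min(),y) for y in range(205,252)]))
print('bottom',fit([(x,np.nonzero(m[:,x])[0].max()) for x in range(158,208)]))
# hump: dark grey
for n,lo,hi in(('red',(0,150,100),(3,255,255)),('green',(50,80,50),(80,255,255))):
    k=cv2.inRange(hsv,lo,hi);k[:,:105]=0;k[:,225:]=0;M=cv2.moments(k);print(n,M['m10']/M['m00'],M['m01']/M['m00'])
# dark inner ring/pad (dark blob) and collar
E
```

```text
Traceback (most recent call last):
ValueError: zero-size array to reduction operation maximum which has no identity
```

View pics/m.png

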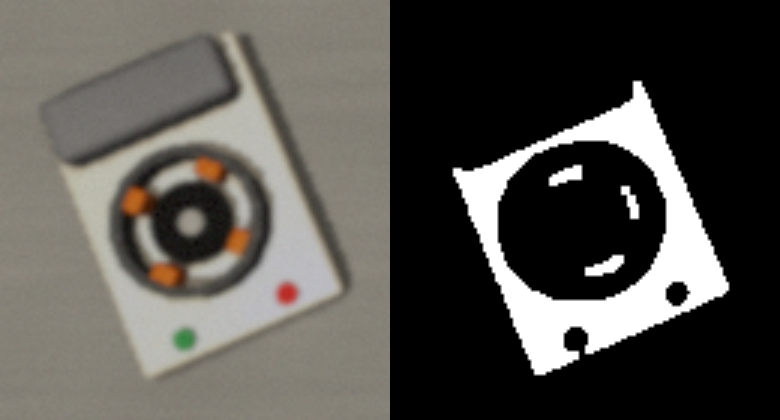

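```bash
python3 - <<'E'
from h import *
c=dict(np.load('pics/top0.npz'));im=c['image'][:,:,::-1]
hsv=cv2.cvtColor(im,cv2.COLOR_BGR2HSV)
m=cv2.inRange(hsv,(0,0,165),(179,60,255));m[:,:105]=0;m[:,225:]=0;m[:145]=0;m[270:]=0
m=cv2.morphologyEx(m,cv2.MORPH_OPEN,np.ones((3,3)))
def fit(P):
    vx,vy,x0,y0=cv2.fitLine(np.array(P,np.float32),cv2.DIST_HUBER,0,.01,.01).ravel();a=plane(c,x0,y0,.065);b=plane(c,x0+20*vx,y0+20*vy,.065);d=b-a;return np.degrees(np.arctan2(d[1],d[0]))
print('right',fit([(np.nonzero(m[y])[0].max(),y) for y in range(185,232)]))
print('left',fit([(np.nonzero(m[y])[0].min(),y) for y in range(202,258)]))
print('bottom',fit([(x,np.nonzero(m[:,x])[0].max()) for x in range(158,208)]))
E
```

```text
right -156.31780896064512
left -156.58242653258233
bottom -66.5971199247079
```

The gap yaw is 23.5°, and all three edges agree with the teeth. I'll go over the socket.

Call:
{"method": "jog_arm", "body": {"plan": [{"linear":[-0.008,0.0285,0.001],"rot":[0,0,0.05]},{"linear":[-0.008,0.0285,0],"rot":[0,0,0.05]},{"linear":[-0.008,0.0285,0],"rot":[0,0,0.05]},{"linear":[-0.008,0.0285,0],"rot":[0,0,0.05]},{"linear":[-0.008,0.0285,0],"rot":[0,0,0.05]},{"linear":[-0.008,0.0285,0],"rot":[0,0,0.05]},{"linear":[-0.008,0.0285,0],"rot":[0,0,0.05]},{"linear":[-0.008,0.0285,0],"rot":[0,0,0.05]},{"linear":[-0.008,0.0285,0],"rot":[0,0,0.05]},{"linear":[-0.008,0.0285,0],"rot":[0,0,0.05]},{"linear":[-0.008,0.0285,0],"rot":[0,0,0.05]},{"linear":[-0.007,0.028,0],"rot":[0,0,0.05]}]}}

```text
t: 5.05
position: [0.542, 0.2274, 0.2594]
tool_rot: [[0.396, -0.918, -0.001], [-0.918, -0.396, -0.001], [0.0, 0.001, -1.0]]
force: [1.7, -0.7, -4.4]
width: 0.0155
```

Call:
{"method": "jog_arm", "body": {"plan": [{"linear":[0,0,0],"rot":[0,0,0]},{"linear":[0,0,0],"rot":[0,0,0]},{"linear":[0,0,0],"rot":[0,0,0]}]}}

```text
t: 5.3
position: [0.5431, 0.2254, 0.2595]
tool_rot: [[0.393, -0.919, -0.001], [-0.919, -0.393, -0.001], [0.001, 0.001, -1.0]]
force: [0.5, -0.1, -4.9]
width: 0.0151
```

```bash
python3 - <<'E'
from h import *
s=read_state();print(s['position'],np.degrees(np.arctan2(s['tool_rot'][1,0],s['tool_rot'][0,0])),s['width'])
save('scene','pics/s3.png');save('wrist','pics/w3.png');save('top','pics/t3.png')
g=lambda f,a,b,c,d:np.load(f)['image'][a:b,c:d,::-1]
cv2.imwrite('pics/o3.png',np.hstack([cv2.resize(g('pics/s3.npz',60,220,250,410),(400,400)),cv2.resize(g('pics/w3.npz',40,300,130,390),(400,400))]))
E
```

```text
[0.54314791 0.22543007 0.25951796] -66.85108476846254 0.015137545318742517
```

View pics/o3.png

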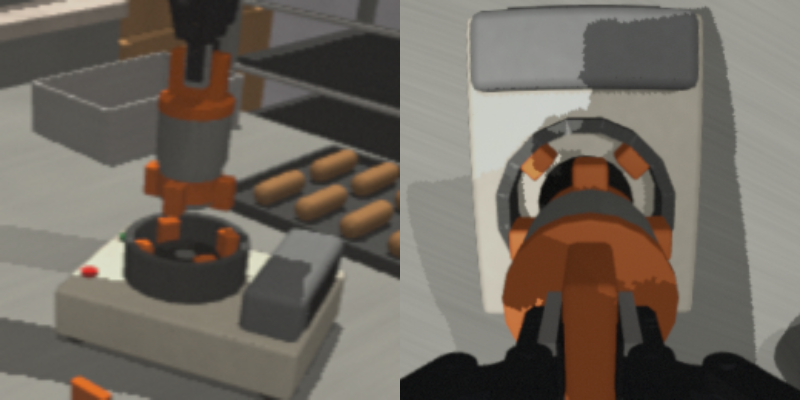

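The beaker's front tooth (591,172) sits centred between the socket teeth (540,160) and (632,160), so the yaw is good. I'll check the centre from the collar's far rim and the two teeth.

```bash
python3 - <<'E'
from h import *
c=dict(np.load('pics/w3.npz'))
cv2.imwrite('pics/w3c.png',cv2.resize(c['image'][105:225,190:320,::-1],(780,720)[:2] if 0 else (650,600),interpolation=cv2.INTER_CUBIC))
E
```

```text
(no output)
```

View pics/w3c.png

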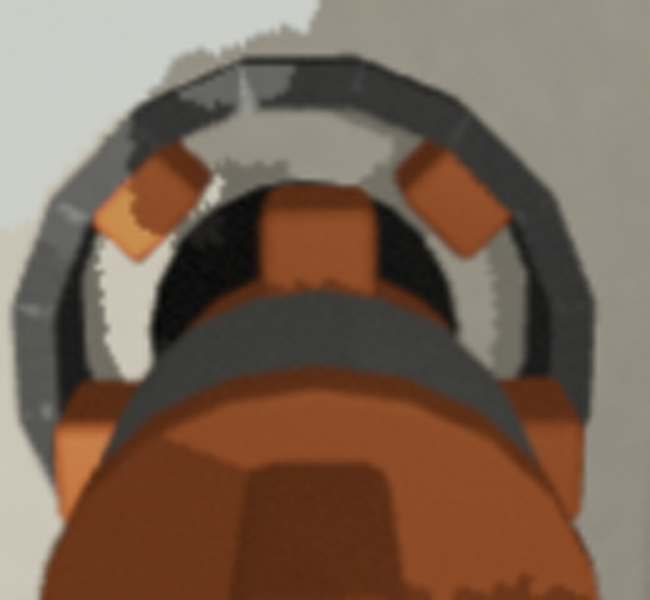

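```bash
python3 - <<'E'
from h import *
c=dict(np.load('pics/w3.npz'));f=lambda x,y,z=.1:fplane(c,190+x/5-.4,105+y/5-.4,z)
L,R,A=f(14,320),f(593,320),f(300,58)
a=np.radians(23.5);e=np.array([np.cos(a),np.sin(a)]);n=np.array([-e[1],e[0]])
m=((L+R)/2)[:2];print('diam',np.linalg.norm(L-R),'apex-60',A[:2]-.059*e,'mid',m, 'lat',m@n,'apex along',A[:2]@e-.0595)
t1,t2=f(152,207),f(455,203);d=(t1-t2)[:2];tm=(t1+t2)[:2]/2
print('teeth',t1,t2,'yaw',np.degrees(np.arctan2(d[1],d[0]))-90,'lat',tm@n,'center',tm-e*.044/2**.5, np.hypot(*d))
z=.14+.03
k=(f(265,210,z)+f(378,210,z))/2;print('btooth tip',k,'center',k[:2]-.043*e)
p=read_state()['position'][:2];print('tcp lat',p@n,'along',p@e)
E
```

```text
diam 0.1183970802906905 apex-60 [0.54387393 0.22757397] mid [0.54990738 0.23011231] lat -0.008248240838984873 apex along 0.5890099731588381
teeth [0.5592625  0.26675203 0.1       ] [0.58359553 0.21152977 0.1       ] yaw 23.78012182096819 lat -0.008550221087769193 center [0.5428968  0.22673474] 0.06034562582648939
btooth tip [0.58142612 0.23964452 0.17      ] center [0.54199254 0.22249831]
tcp lat -0.010964671602672917 along 0.5881670331411779
```

The wrist view puts the socket about 2 mm to +y. I'll adjust, then lower the beaker into the mouth.

Call:
{"method": "jog_arm", "body": {"plan": [{"linear":[-0.0005,0.002,-0.01],"rot":[0,0,0]},{"linear":[0,0,-0.012],"rot":[0,0,0]},{"linear":[0,0,-0.01],"rot":[0,0,0]},{"linear":[0,0,-0.006],"rot":[0,0,0]},{"linear":[0,0,-0.006],"rot":[0,0,0]},{"linear":[0,0,-0.005],"rot":[0,0,0]},{"linear":[0,0,0],"rot":[0,0,0]},{"linear":[0,0,0],"rot":[0,0,0]}]}}

```text
t: 6.12
position: [0.5429, 0.2277, 0.2113]
tool_rot: [[0.393, -0.92, -0.0], [-0.92, -0.393, -0.0], [0.0, 0.0, -1.0]]
force: [0.1, 0.5, -4.4]
width: 0.0149
```

```bash
python3 - <<'E'
from h import *
s=read_state();print(s['t'],s['position'],s['force'],s['torque'],s['width'])
save('scene','pics/s4.png');save('wrist','pics/w4.png')
g=lambda f,a,b,c,d:np.load(f)['image'][a:b,c:d,::-1]
cv2.imwrite('pics/o4.png',np.hstack([cv2.resize(g('pics/s4.npz',60,220,250,410),(400,400)),cv2.resize(g('pics/w4.npz',80,240,170,330),(400,400))]))
E
```

```text
6.1167 [0.54292307 0.22767411 0.21127729] [ 0.12574766  0.51729775 -4.35022327] [0.01036829 0.0157057  0.02690546] 0.014851771530593054
```

View pics/o4.png

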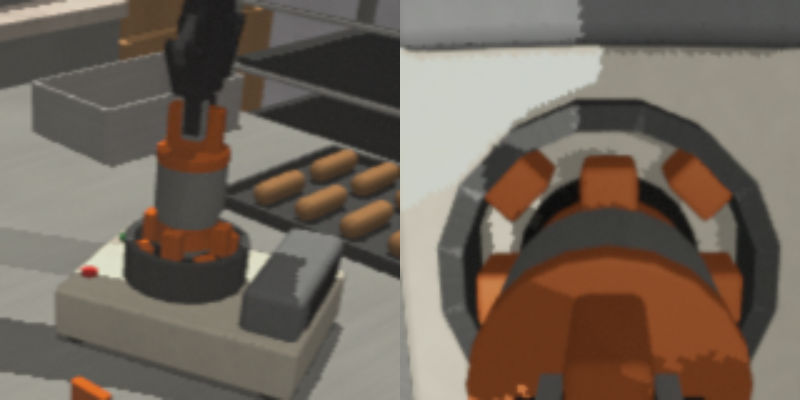

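The teeth (610,185) are inside the gaps with clearance and no contact force. Pushing down in steps.

Call:
{"method": "jog_arm", "body": {"plan": [{"linear":[0,0,-0.004],"rot":[0,0,0]},{"linear":[0,0,-0.004],"rot":[0,0,0]},{"linear":[0,0,-0.003],"rot":[0,0,0]},{"linear":[0,0,-0.003],"rot":[0,0,0]},{"linear":[0,0,0],"rot":[0,0,0]},{"linear":[0,0,0],"rot":[0,0,0]}]}}

```text
t: 6.72
position: [0.543, 0.2277, 0.1974]
tool_rot: [[0.393, -0.92, 0.0], [-0.92, -0.393, 0.0], [0.0, -0.0, -1.0]]
force: [0.6, -0.5, -1.0]
width: 0.0149
```

Call:
{"method": "jog_arm", "body": {"plan": [{"linear":[0,0,-0.003],"rot":[0,0,0]},{"linear":[0,0,-0.003],"rot":[0,0,0]},{"linear":[0,0,-0.002],"rot":[0,0,0]},{"linear":[0,0,0],"rot":[0,0,0]},{"linear":[0,0,0],"rot":[0,0,0]}]}}

```text
t: 7.13
position: [0.5431, 0.2277, 0.1894]
tool_rot: [[0.393, -0.92, 0.0], [-0.92, -0.393, 0.0], [0.0, -0.0, -1.0]]
force: [0.4, -0.6, 1.6]
width: 0.0151
```

Call:
{"method": "jog_arm", "body": {"plan": [{"linear":[0,0,-0.002],"rot":[0,0,0]},{"linear":[0,0,-0.001],"rot":[0,0,0]},{"linear":[0,0,0],"rot":[0,0,0]},{"linear":[0,0,0],"rot":[0,0,0]}]}}

```text
t: 7.47
position: [0.5433, 0.2279, 0.1876]
tool_rot: [[0.393, -0.92, 0.002], [-0.92, -0.393, 0.0], [0.0, -0.001, -1.0]]
force: [-1.6, -1.5, 11.0]
width: 0.0149
```

```bash
python3 - <<'E'
from h import *
s=read_state();print(s['t'],s['position'],s['force'],s['torque'],s['width'])
save('scene','pics/s5.png');save('wrist','pics/w5.png')
g=lambda f,a,b,c,d:np.load(f)['image'][a:b,c:d,::-1]
cv2.imwrite('pics/o5.png',np.hstack([cv2.resize(g('pics/s5.npz',60,220,250,410),(400,400)),cv2.resize(g('pics/w5.npz',80,240,170,330),(400,400))]))
E
```

```text
7.4667 [0.54330001 0.2279079  0.1875893 ] [-1.59676445 -1.49493268 10.9782834 ] [-0.54308631  0.76781839 -0.00427633] 0.014884490344815855
```

View pics/o5.png

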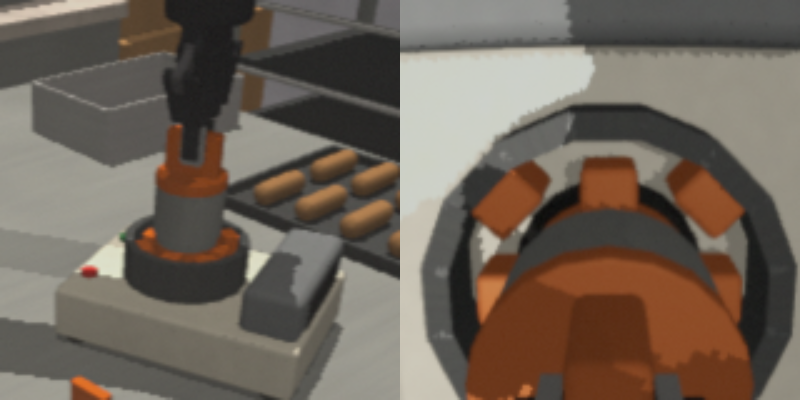

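The force rose sharply at the predicted home height of 0.1877. I'll push 2 mm more to confirm a hard stop.

Call:
{"method": "jog_arm", "body": {"plan": [{"linear":[0,0,-0.001],"rot":[0,0,0]},{"linear":[0,0,-0.001],"rot":[0,0,0]},{"linear":[0,0,0],"rot":[0,0,0]},{"linear":[0,0,0],"rot":[0,0,0]}]}}

```text
t: 7.9
position: [0.544, 0.2282, 0.1875]
tool_rot: [[0.393, -0.92, 0.004], [-0.92, -0.393, 0.001], [0.001, -0.004, -1.0]]
force: [-4.7, -3.9, 22.3]
width: 0.0148
```

Hard stop: 22 N and no further travel. I'll relieve the push, open slightly less than full to stay clear of things, then retreat upwards.

Call:
{"method": "jog_arm", "body": {"plan": [{"linear":[0,0,0.002],"rot":[0,0,0]},{"linear":[0,0,0],"rot":[0,0,0]}]}}

```text
t: 8.07
position: [0.5435, 0.228, 0.1876]
tool_rot: [[0.393, -0.92, 0.002], [-0.92, -0.393, 0.001], [0.0, -0.002, -1.0]]
force: [-1.5, -1.3, 10.8]
width: 0.0151
```

Call:
{"method": "jog_arm", "body": {"plan": [{"linear":[0,0,0],"rot":[0,0,0]},{"linear":[0,0,0],"rot":[0,0,0]},{"linear":[0,0,0],"rot":[0,0,0]},{"linear":[0,0,0],"rot":[0,0,0]},{"linear":[0,0,0],"rot":[0,0,0]},{"linear":[0,0,0],"rot":[0,0,0]},{"linear":[0,0,0],"rot":[0,0,0]}], "gripper": 0.4}}

```text
t: 8.65
position: [0.5429, 0.2277, 0.1862]
tool_rot: [[0.393, -0.92, -0.0], [-0.92, -0.393, -0.0], [0.0, 0.0, -1.0]]
force: [0.1, 1.1, -0.9]
width: 0.0597
```

Call:
{"method": "jog_arm", "body": {"plan": [{"linear":[0,0,0.01],"rot":[0,0,0]},{"linear":[0,0,0.02],"rot":[0,0,0]},{"linear":[0,0,0.03],"rot":[0,0,0]},{"linear":[0,0,0.03],"rot":[0,0,0]},{"linear":[0,0,0.03],"rot":[0,0,0]},{"linear":[-0.03,0,0.01],"rot":[0,0,0]},{"linear":[-0.03,0,0],"rot":[0,0,0]},{"linear":[-0.03,0,0],"rot":[0,0,0]},{"linear":[0,0,0],"rot":[0,0,0]},{"linear":[0,0,0],"rot":[0,0,0]},{"linear":[0,0,0],"rot":[0,0,0]}]}}

```text
t: 9.57
position: [0.4534, 0.2274, 0.3171]
tool_rot: [[0.392, -0.92, 0.001], [-0.92, -0.392, -0.0], [0.001, -0.001, -1.0]]
force: [1.0, 0.3, 0.0]
width: 0.0596
```

```bash
python3 - <<'E'
from h import *
s=read_state();print(s['t'],s['position'],s['force'],s['width'])
for n in('scene','wrist','top'):save(n,f'pics/{n}6.png')
g=lambda f,a,b,c,d:np.load(f)['image'][a:b,c:d,::-1]
cv2.imwrite('pics/o6.png',np.hstack([cv2.resize(g('pics/scene6.npz',60,300,90,410),(400,300)),cv2.resize(g('pics/wrist6.npz',0,384,0,512),(400,300))]))
E
```

```text
9.5667 [0.45340178 0.22742908 0.31708021] [1.00882232 0.34899729 0.04807232] 0.05958818943322998
```

View pics/o6.png

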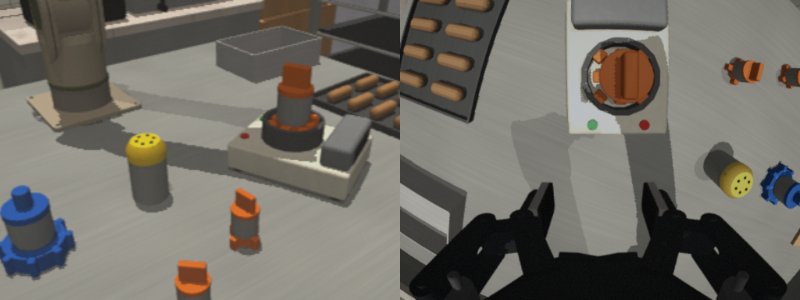

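View pics/top6.png

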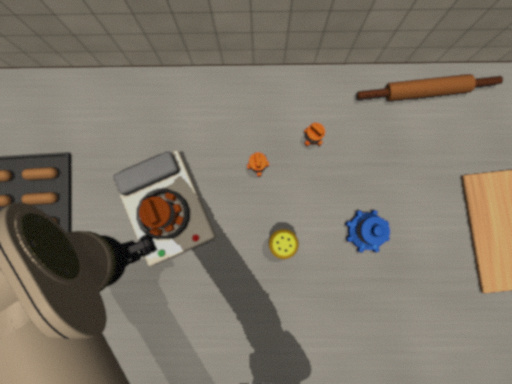

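The beaker stands in the socket, released. The shaker (284,243) and blue beaker (372,230) are at the same pixels as at the start. I'll do one height and tilt check against the lid's expected circle at z=0.168.

```bash
python3 - <<'E'
from h import *
s=dict(np.load('pics/scene6.npz'))
def proj(c,X):
    q=np.linalg.inv(c['pose'])@np.r_[X,1];q=c['camera_matrix']@q[:3];return q[:2]/q[2]
big=cv2.resize(s['image'][90:210,260:400,::-1],None,fx=5,fy=5,interpolation=cv2.INTER_CUBIC)
for z,col in((.168,(0,255,0)),(.178,(255,0,0))):
    pts=np.array([(proj(s,[.543+.034*np.cos(t),.2277+.034*np.sin(t),z])-[260,90]+.4)*5 for t in np.linspace(0,6.283,60)])
    cv2.polylines(big,[pts.astype(np.int32)],1,col,1)
cv2.imwrite('pics/ov6.png',big)
E
```

```text
(no output)
```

View pics/ov6.png

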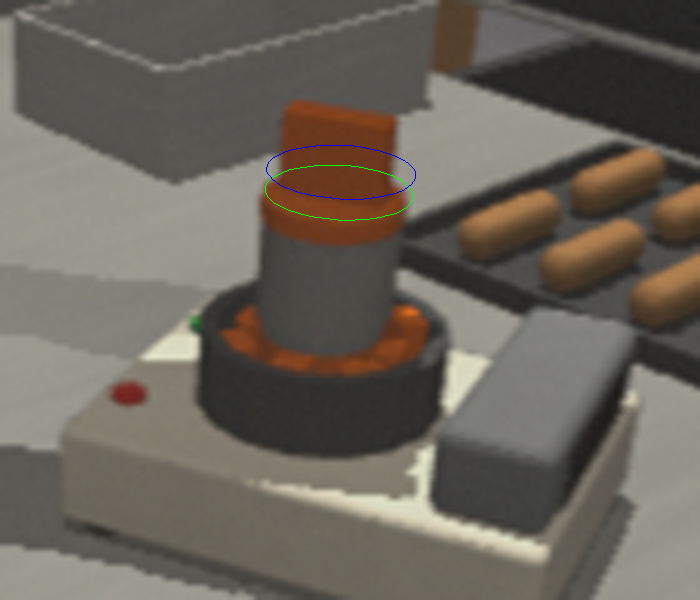

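The lid matches the green home-height circle (338,193) within about 2 mm, not the one 10 mm higher, and the beaker stands upright. Handing in.

```bash
python3 -c "
from h import *
print(job_done(), read_state()['t'])"
```

```text
the job is handed in; nothing more can be done
the job is handed in; nothing more can be done
```

The large orange beaker is seated in the mill's socket, upright and released, and I handed the job in at about 9.7 s (limit 35 s). I gripped it by its bar, turned it about 34° to line up with the gaps, and pressed it down onto the pad.

**Seating:** it reached a hard stop at the height predicted for fully home. The push force rose to 22 N with no further travel. After release, the lid in the scene view sat within about 2 mm of its expected home height.

**Bystanders:** the blue beaker and the yellow shaker show at the same pixels in the top view before and after. After release the arm retreated, its force reading was near zero, and it touches nothing.

**Disagreements:** the top and wrist views put the socket centre about 2 mm apart, which is within the 6 mm play, and I used a value between them. One call was refused before moving anything because its rows lacked the "rot" entry.

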